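Check-load the bench balance and cover it

TASK

Load the bench balance for its check: stack the three steel weights neatly centred on its round pan, the largest at the bottom, the middle one on it and the smallest on top, then stand the clear draught cover upright over the stack so that it rests on the pan, centred. Build the stack on the pan one weight at a time in that order, let go of each, and set everything down gently, for a balance must not take knocks or hard pushes; leave the jar and the screwdriver where they are.

Things in the scene. Friction and masses are not known exactly. Their poses are not given: they have to be found in the camera images.
- pan (a point): centre of the upper face of the balance's round flat aluminium pan (130 mm diameter, 5 mm thick, no rim), 70 mm above the bench; z up, x and y as the balance's. The pan does not move or tilt.
- balance: bench balance, white plastic body 230 mm (x) by 190 mm (y), its top 54 mm above the bench, fixed to the bench; origin at the centre of its underside; x points from the display edge to the back, where the pan lies with its centre 25 mm behind the origin. It stands on the left or on the right of the bench; on the other side lies a low fixed open black weight case 170 x 200 mm, 35 mm high, empty, not used.
- w_large_mid (a point): largest weight, a plain steel disc standing flat, 52 mm diameter, 30 mm tall, about 0.5 kg; point at its centre, 15 mm above its underside; z up along its axis
- w_middle_mid (a point): middle weight, a plain steel disc standing flat, 40 mm diameter, 20 mm tall, about 0.2 kg; point at its centre, 10 mm above its underside; z up along its axis
- w_small_mid (a point): smallest weight, a plain steel disc standing flat, 28 mm diameter, 21 mm tall, about 0.1 kg; point at its centre, 10.5 mm above its underside; z up along its axis
- cover_knob (a point): draught cover: a clear plastic round bell, open below, 90 mm outer diameter, walls 3 mm, 85 mm tall with a 4 mm top and a black band at the bottom rim, so 81 mm deep inside and 84 mm wide; upright on its top stands a black round knob, 24 mm diameter and 44 mm tall, to hold it by. Point at the knob's centre, 107 mm above the bottom rim and 22 mm above the cover's flat top; z up along its axis; about 0.16 kg. It stands upright on the bench at the start.
- jar: white jar with a blue cap, 48 mm diameter, 65 mm tall, loose, to be left alone; origin at the centre of its underside
- screwdriver: red-handled screwdriver lying flat, 170 mm long, loose, to be left alone; origin under its middle, x along it towards the tip
There are look-alikes about, which are no part of the job. Leave any black or blue look-alike of the part that bears w_large_mid alone.

How it is judged:
On the way, in this order (a step that is already met when the one before it is completed fails the run):
1. the largest weight stands centred on the pan, let go (horizontal distance between w_large_mid and pan below 0.012 m and z of w_large_mid in the frame of pan between 0.011 and 0.019 m and angle between w_large_mid's own z axis and vertical below 0.08 rad and contact force between the fingers and w_large below 0.2 N), for 0.2 s.
2. the middle weight stands centred on the largest, let go (horizontal distance between w_large_mid and pan below 0.012 m and z of w_large_mid in the frame of pan between 0.011 and 0.019 m and angle between each of w_large_mid, w_middle_mid's own z axis and vertical below 0.08 rad and horizontal distance between w_middle_mid and w_large_mid below 0.008 m and z of w_middle_mid in the frame of w_large_mid between 0.021 and 0.029 m and contact force between the fingers and w_middle below 0.2 N), for 0.2 s.
3. the smallest weight stands centred on the middle one, let go (horizontal distance between w_large_mid and pan below 0.012 m and z of w_large_mid in the frame of pan between 0.011 and 0.019 m and angle between each of w_large_mid, w_middle_mid, w_small_mid's own z axis and vertical below 0.08 rad and horizontal distance between w_middle_mid and w_large_mid below 0.008 m and z of w_middle_mid in the frame of w_large_mid between 0.021 and 0.029 m and horizontal distance between w_small_mid and w_middle_mid below 0.008 m and z of w_small_mid in the frame of w_middle_mid between 0.0165 and 0.0245 m and contact force between the fingers and w_small below 0.2 N), for 0.2 s.
4. the cover stands over the stack on the pan, let go (horizontal distance between w_large_mid and pan below 0.012 m and z of w_large_mid in the frame of pan between 0.011 and 0.019 m and angle between each of w_large_mid, w_middle_mid, w_small_mid, cover_knob's own z axis and vertical below 0.08 rad and horizontal distance between w_middle_mid and w_large_mid below 0.008 m and z of w_middle_mid in the frame of w_large_mid between 0.021 and 0.029 m and horizontal distance between w_small_mid and w_middle_mid below 0.008 m and z of w_small_mid in the frame of w_middle_mid between 0.0165 and 0.0245 m and horizontal distance between cover_knob and pan below 0.015 m and z of cover_knob in the frame of pan between 0.103 and 0.111 m and contact force between the fingers and cover below 0.2 N), for 0.2 s.
At the end, for the whole second after the job is handed in: Largest weight within 12 mm of the pan centre, middle one on it and smallest on that, each within 8 mm of the axis below; cover over them, rim on the pan, within 15 mm of its centre; heights within 4 mm, tilts under 0.08 rad; all released and at rest (horizontal distance between w_large_mid and pan below 0.012 m and z of w_large_mid in the frame of pan between 0.011 and 0.019 m and angle between each of w_large_mid, w_middle_mid, w_small_mid, cover_knob's own z axis and vertical below 0.08 rad and horizontal distance between w_middle_mid and w_large_mid below 0.008 m and z of w_middle_mid in the frame of w_large_mid between 0.021 and 0.029 m and horizontal distance between w_small_mid and w_middle_mid below 0.008 m and z of w_small_mid in the frame of w_middle_mid between 0.0165 and 0.0245 m and horizontal distance between cover_knob and pan below 0.015 m and z of cover_knob in the frame of pan between 0.103 and 0.111 m and linear speed of each of w_large, w_middle, w_small, cover below 0.02 m/s); the robot touches nothing.
It fails at once if the jar is moved more than 30 mm (distance of jar from where it was at the start of the episode above 0.03 m).
It fails at once if the screwdriver is moved more than 30 mm (distance of screwdriver from where it was at the start of the episode above 0.03 m).
It fails at once if the balance takes a knock or push of more than 60 N (contact force between balance and anything else above 60 N).
It also fails if it takes over 120 s, if anything falls off the work surface, if the arm or the gripper's body presses on something with over 40 N, if the wrist force passes 120 N, or if a joint passes its speed limit or range.

ROBOT

A 6-joint arm with a two-finger parallel gripper is mounted at the origin on the work surface. World frame = base frame: x ahead of the robot, y to its left, z up, the work surface at z = 0. Lengths are in m, angles in rad, forces in N, time in s.
With the tool pointing down it reaches from about 0.4 to 0.925 m from the base axis. Payload 3.4 kg.
Tool frame: the origin (TCP) lies where the fingers leave the gripper's body, on its centre line; the fingertips stand 73 mm ahead of it and the grasp point (between the pads) lies 54 mm ahead of it; z points along the fingers, y is the line along which they close (so a half turn about z gives the same grasp; the last joint's range is limited). The gripper opens to 85 mm and grips with 20 to 120 N. Pads are 22 mm wide; open, the fingers measure 114 mm over their backs; the gripper's body (76 mm by 85 mm) begins 54 mm behind the grasp point. The pads swing forward as they close: fully open they stand 13 mm farther back than shut.
Start: joints at [1.107, 0.307, 1.506, -0, 1.328, -0.073], TCP at [0.219, 0.532, 0.304] pointing down, gripper open.
Joint ranges: [-3.12, 3.12], [-1.05, 2.28], [0.14, 2.33], [-1.42, 4.57], [0.1, 2.73], [-2.68, 2.68]. Speed limits (rad/s): [2.57, 2.57, 3.14, 3.14, 3.14, 3.14].

INTERFACE

Orientations are given as a rotation vector (axis times angle).
In Python, from cell import arm, viewer, nets gives the robot as it stands.
- The arm moves only by the tool send_rows, never from a script. Its argument "rows" is a list that holds one entry, the list of rows, each a list of 7 numbers: the shift along the tool's x, y, z as a fraction of full scale, then the turn, a rotation vector about the tool's x, y, z as a fraction of full scale, then the closure, from 0 (fully open) to 1 (shut). In form: [[[dx, dy, dz, ax, ay, az, fingers], ...]]. A call has 1 to 8 rows; each row shifts and turns the commanded pose from where the row before left it, along the tool's axes as they then stand; what a row does not reach is not made up. Full scale, the value 1, is 0.05 m for a shift and 0.1 rad for a turn. A row lasts 1/8 s, in which the tool goes at most 62.5 mm and 10.7 degrees, less where a joint would pass 70% of its speed; a pose out of reach is approached as far as the arm can. A call with a number of a shift or a turn outside -1 to 1 is refused whole. A call with a gripper value outside its range is refused whole. The fingers move at their own pace and stop on an object; "squeeze" is the grip in N (left out, the last holds). Time passes only in rows, so rows that do not move let the fingers close. It gives the time, the measured TCP pose, the force, the opening and the grip force at its end, in the units of the state.
- arm.get_obs(): the state, without advancing time (a new reading comes with each control period).
- viewer.get_image(name): name is "side" or "top" or "wrist"; returns a dict with "frame" (400x640x3 uint8, red, green, blue), "range_z" (400x640 float32, m along the optical axis (not along the pixel's ray), 0 where there is no reading), "intrinsics" (3x3 intrinsics, pixels), "world_from_camera" (4x4, takes a point from camera to world coordinates); the wrist camera has in their place "tool_from_camera" (4x4, takes a point from camera to tool coordinates, whose origin is the TCP and whose axes are the flange's). Camera axes: x right, y up, looking along -z (the intrinsics and any distortion apply to the point x, -y, -z); pixel columns grow to the right and rows downward; lengths in m; the calibration is good to about 2 mm. The wrist camera is an equidistant fisheye: a pixel r from the principal point sees the ray r / f radians off the axis. A picture is of the moment at which its call begins: read the wrist's pose just before it.
- arm.sign_off(): hands the job in; it is judged then, once.
Trained networks look in a picture, given as the dict that the camera call returned (one of the last four; its "shot" number tells which), for a name from the list of things; names that differ only in an ending like _2 or _b are one class to them, and where a whole thing is asked for, a point or a joint stands for the part that bears it (a point fixed in the world has none). Each returns a list of dicts, best first, with "conf" (0 to 1); they miss things now and then, are a little off and sometimes report something else, mostly with a low value. They report only what shows in the picture. A call takes as long as a camera call. They do not tell look-alikes from the thing itself.
- nets.recognise(picture, thing): "point" ([x, y, z] in m, in world coordinates, good to about 4 mm: the middle of the surface that is visible of it).
The state is a dict: "time": time; "q": joint angles; "qd": joint speeds; "tau": joint torques, N m; "eef_pos": TCP position; "tcp_rot": TCP orientation; "force": force on the tool from outside, world axes, zero at the start; "torque": the same for the moment, N m; "finger_gap": finger opening in m; "gripper_force": force on a finger pad.
Only numpy, scipy, OpenCV 4.12 (cv2) and the standard library are available. Lean on these libraries where they do the work, as an engineer would, in place of code of your own. Each camera call takes 0.05 s, during which the arm holds its last target. There are 200 camera calls.

## Working session

There is one attempt and no reset: what is moved stays moved. The work goes in short steps, Python scripts to look and compute and a tool call to move; the robot and the scene stay as the last step left them, time stands still between calls to the robot, and variables do not carry over. Pictures are saved under pics/ and viewed, at most 14 in all, crops included, and the job is handed in when it is done.

Besides the shell and the picture viewer there is one more tool, called after ">>>" as a command line: name --argument value ..., lists and objects as JSON in quotes. send_rows: Moves the arm, as the interface text tells. Shift numbers are shares of 0.05 m and turn numbers shares of 0.1 rad, none past 1 either way. Its arguments: {"type":"object","properties":{"rows":{"type":"array","items":{"type":"array","items":{"type":"array","items":{"type":"number","minimum":-1,"maximum":1}}}},"squeeze":{"type":"number"}},"required":["rows"]}

```bash
ls; mkdir -p pics; cat > h.py <<'E'
import numpy as np, cv2
from cell import arm, viewer, nets
from scipy.spatial.transform import Rotation as R
def cloud(p):
    K=p["intrinsics"];d=p["range_z"];T=p["world_from_camera"]
    v,u=np.mgrid[:d.shape[0],:d.shape[1]]
    P=np.stack([(u-K[0,2])/K[0,0]*d,-(v-K[1,2])/K[1,1]*d,-d,np.ones_like(d)],-1)
    W=(P@np.array(T).T)[...,:3]; W[d==0]=np.nan
    return W
def px(p,w):
    c=np.linalg.inv(p["world_from_camera"])@np.append(w,1);K=p["intrinsics"]
    return (K[0,0]*c[0]/-c[2]+K[0,2],K[1,1]*-c[1]/-c[2]+K[1,2])
def save(p,n,box=None,s=1):
    f=p["frame"]
    if box: f=f[box[1]:box[3],box[0]:box[2]]
    cv2.imwrite(f"pics/{n}.png",cv2.resize(f[...,::-1],None,fx=s,fy=s,interpolation=cv2.INTER_CUBIC))
E
python3 - <<'E'
from h import *
np.set_printoptions(precision=4,suppress=True)
o=arm.get_obs();print(o["eef_pos"],o["tcp_rot"],o["finger_gap"],o["force"])
for n in("top","side"):
    p=viewer.get_image(n);save(p,n+"0")
    print(n,p["world_from_camera"],p["intrinsics"])
    for t in("balance","w_large_mid","w_middle_mid","w_small_mid","cover_knob","jar","screwdriver","pan"):
        try:
            for r in nets.recognise(p,t)[:4]: print(t,round(r["conf"],2),np.array(r["point"]),np.round(px(p,r["point"])))
        except Exception as e: print(t,e)
E
```

```text
pics
[0.2183 0.5314 0.303 ] [-0.6083 -3.0816  0.0032] 0.08495929924834206 [-0.5659 -0.1061 -0.0302]
top [[ 0.0543  0.976  -0.2107  0.3698]
 [-0.9985  0.0528 -0.0123 -0.0184]
 [-0.0009  0.2111  0.9775  1.0092]
 [ 0.      0.      0.      1.    ]] [[433.8625   0.     322.3823]
 [  0.     433.8625 202.4022]
 [  0.       0.       1.    ]]
balance 0.95 [ 0.4838 -0.2872  0.057 ] [448. 250.]
balance 0.21 [ 0.7714 -0.1957  0.0633] [408. 124.]
w_large_mid 0.9 [0.3416 0.1046 0.0316] [266. 306.]
w_large_mid 0.81 [ 0.5299 -0.0778  0.0299] [353. 226.]
w_large_mid 0.8 [ 0.3407 -0.0259  0.0303] [325. 310.]
w_large_mid 0.74 [ 0.3395 -0.113   0.0337] [365. 313.]
w_middle_mid 0.8 [0.5942 0.0693 0.0158] [291. 196.]
w_small_mid 0.3 [0.5964 0.069  0.0177] [291. 195.]
cover_knob 0.58 [0.4576 0.0676 0.0832] [285. 252.]
jar 0.64 [ 0.7726 -0.1977  0.0657] [409. 123.]
screwdriver 0.59 [0.8237 0.1484 0.0206] [265. 103.]
pan 0.6 [ 0.4824 -0.2813  0.0524] [445. 251.]
side [[ 0.937   0.2341 -0.2593  0.2579]
 [-0.3492  0.6095 -0.7117 -0.8121]
 [-0.0085  0.7574  0.6528  0.8311]
 [ 0.      0.      0.      1.    ]] [[509.1177   0.     317.4493]
 [  0.     509.1177 200.9078]
 [  0.       0.       1.    ]]
balance 0.85 [ 0.4722 -0.3165  0.053 ] [337. 333.]
w_large_mid 0.95 [ 0.4391 -0.089   0.0275] [282. 260.]
w_large_mid 0.93 [ 0.3413 -0.0348  0.0289] [231. 254.]
w_large_mid 0.9 [ 0.3424 -0.1242  0.0295] [242. 284.]
w_large_mid 0.79 [ 0.5271 -0.0906  0.031 ] [321. 248.]
w_middle_mid 0.69 [0.5958 0.0651 0.0224] [324. 200.]
w_small_mid 0.51 [ 0.6103 -0.093   0.0218] [356. 242.]
cover_knob 0.93 [0.4526 0.04   0.0752] [269. 204.]
cover_knob 0.19 [0.8272 0.1437 0.0129] [395. 165.]
jar 0.88 [ 0.7748 -0.2083  0.0438] [450. 252.]
screwdriver 0.58 [0.826  0.1427 0.0169] [395. 164.]
pan 0.56 [ 0.4768 -0.3218  0.054 ] [340. 334.]
```

View pics/top0.png

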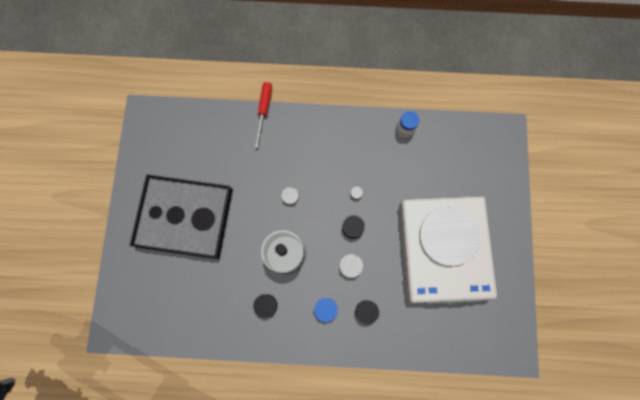

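View pics/side0.png

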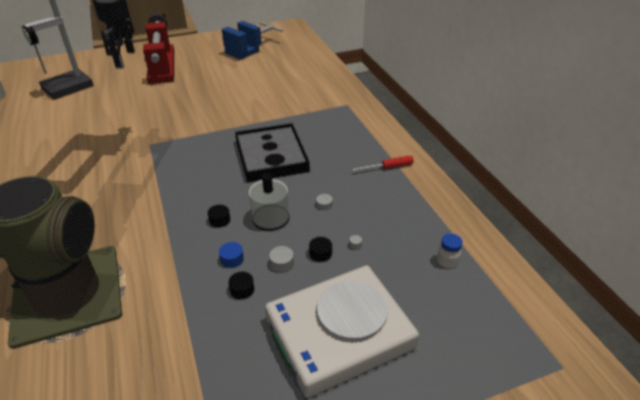

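Steel discs in top view are at (351,266) large, (290,196) middle and (357,193) small. The look-alikes are black at (353,227), (265,306) and (367,312), blue at (326,310), plus black recesses in the case at (155..203,215). The cover knob is at (281,250), and the pan at (450,236) on the balance, on the right. I choose the bright steel ones. Next I measure top faces in depth and make one close crop.

```bash
python3 - <<'E'
from h import *
np.set_printoptions(precision=4,suppress=True)
for n in("top","side"):
    p=viewer.get_image(n);W=cloud(p);f=p["frame"].astype(int)
    if n=="top": save(p,"crop1",(230,170,510,330),2.8)
    g=W[(abs(W[...,0]-.5)<.25)&(abs(W[...,1])<.15)&(W[...,2]<.01)]; print(n,"bench z",np.median(g[:,2]))
    def T(name,x,y,r,zl,zh,steel=True):
        m=(np.hypot(W[...,0]-x,W[...,1]-y)<r)&(W[...,2]>zl)&(W[...,2]<zh)
        q=W[m]; c,rad=cv2.minEnclosingCircle(q[:,:2].astype(np.float32))
        print(name,len(q),"mean",q.mean(0),"box",(q[:,:2].max(0)+q[:,:2].min(0))/2,np.ptp(q[:,:2],axis=0),"circ",np.array(c),rad, "z",np.median(q[:,2]), "rgb",f[m].mean(0))
    T("large",.437,-.083,.05,.024,.036)
    T("mid",.595,.068,.035,.014,.026)
    T("small",.610,-.085,.03,.014,.027)
    T("pan",.51,-.30,.085,.063,.078)
    T("cover top",.458,.06,.07,.078,.092)
    T("knob",.458,.06,.05,.121,.136)
    T("knoball",.458,.06,.05,.095,.136)
    T("body",.49,-.29,.17,.045,.061)
    T("blackbeside",.53,-.084,.045,.024,.036)
    T("jar",.775,-.2,.045,.055,.075)
E
```

```text
top bench z 0.0001036496450765867
large 420 mean [ 0.4404 -0.0776  0.0301] box [ 0.4403 -0.0778] [0.0511 0.0499] circ [ 0.4406 -0.0776] 0.02591046504676342 z 0.030108205696812662 rgb [190.6524 191.0286 189.731 ]
mid 223 mean [0.5962 0.0714 0.0202] box [0.5968 0.071 ] [0.039  0.0378] circ [0.5963 0.0719] 0.020152932032942772 z 0.020140641243130752 rgb [186.0628 186.287  184.9731]
small 113 mean [ 0.6113 -0.0841  0.0205] box [ 0.6115 -0.0845] [0.0261 0.0262] circ [ 0.6117 -0.0842] 0.013932907022535801 z 0.02066814072722034 rgb [186.7345 186.9292 185.7168]
pan 2761 mean [ 0.5132 -0.2873  0.0699] box [ 0.5138 -0.287 ] [0.1286 0.1296] circ [ 0.514  -0.2877] 0.06559345126152039 z 0.06986695710859858 rgb [210.008  209.6088 209.8146]
cover top 1262 mean [0.4584 0.073  0.085 ] box [0.4591 0.0735] [0.0891 0.0893] circ [0.4593 0.0738] 0.04513992369174957 z 0.08504163060893599 rgb [168.5365 170.8518 168.3027]
knob 109 mean [0.4589 0.0729 0.1285] box [0.4593 0.073 ] [0.0223 0.0229] circ [0.4592 0.0736] 0.012145993299782276 z 0.12875113303369357 rgb [68.3853 67.6972 68.4404]
knoball 124 mean [0.45
[... 1755 characters left out ...]
noball 173 mean [0.4589 0.0689 0.1185] box [0.46   0.0722] [0.023  0.0262] circ [0.4605 0.0723] 0.013759862631559372 z 0.12061579875306183 rgb [19.711  19.0809 18.8613]
body 7701 mean [ 0.4675 -0.3091  0.0551] box [ 0.4884 -0.29  ] [0.2427 0.2079] circ [ 0.4883 -0.2901] 0.1449502855539322 z 0.05552432087606396 rgb [165.9486 159.9826 152.8238]
blackbeside 369 mean [ 0.5296 -0.0812  0.0313] box [ 0.5304 -0.078 ] [0.0512 0.0545] circ [ 0.531  -0.0781] 0.028267839923501015 z 0.031795626971452884 rgb [21.0705 21.2547 21.6558]
jar 309 mean [ 0.7798 -0.201   0.0655] box [ 0.782  -0.1984] [0.0468 0.0426] circ [ 0.782 -0.198] 0.023540819063782692 z 0.06648793695238298 rgb [ 39.7379  64.2006 119.8447]
```

View pics/crop1.png

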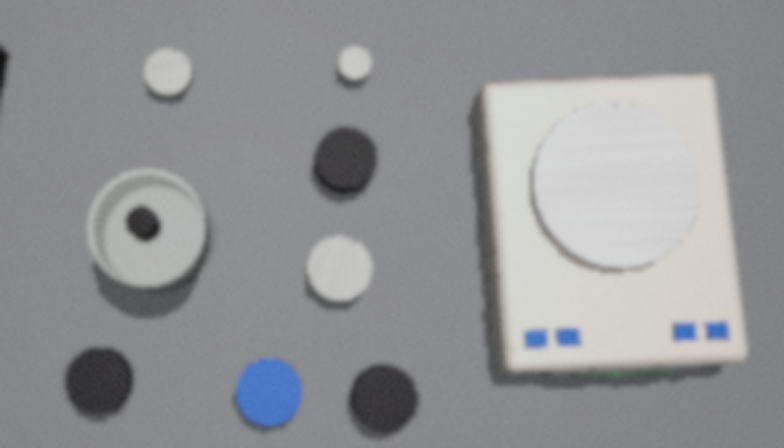

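The crop confirms it: steel large at crop (340,268), middle (167,72), small (354,63), and the others black or blue. The sizes and heights also match. Yaw suits every pick, so no turn is needed. Next I work out the moves.

```bash
cat > d.py <<'E'
import sys
from h import *
# usage: d.py x y z [x y z ...] : tool-axis shares of 0.05 m between successive waypoints, from the measured pose
o=arm.get_obs();M=R.from_rotvec(o["tcp_rot"]).as_matrix();c=np.array(o["eef_pos"])
np.set_printoptions(precision=4,suppress=True)
print("t",o["time"],"pos",c,"gap",o["finger_gap"],"F",np.array(o["force"]),"toolz",M[:,2],"q6",o["q"][5])
a=np.array(sys.argv[1:],float).reshape(-1,3)
for w in a: print(w,"shares",M.T@(w-c)/.05);c=w
E
python3 d.py .46 .25 .28 .4405 -.0776 .2
```

```text
t 1.0 pos [0.2185 0.5319 0.3039] gap 0.08513298048183197 F [-0.01    0.9322  0.617 ] toolz [ 0.0001  0.     -1.    ] q6 -0.07351485647643331
[0.46 0.25 0.28] shares [-6.6092 -3.3794  0.4789]
[ 0.4405 -0.0776  0.2   ] shares [-2.1288 -6.2089  1.5997]
```

>>> send_rows --rows '[[[-0.826, -0.422, 0.06, 0, 0, 0, 0], [-0.826, -0.422, 0.06, 0, 0, 0, 0], [-0.826, -0.422, 0.06, 0, 0, 0, 0], [-0.826, -0.422, 0.06, 0, 0, 0, 0], [-0.826, -0.422, 0.06, 0, 0, 0, 0], [-0.826, -0.422, 0.06, 0, 0, 0, 0], [-0.826, -0.422, 0.06, 0, 0, 0, 0], [-0.826, -0.422, 0.06, 0, 0, 0, 0]]]' --squeeze 40

```text
time: 2.0
eef_pos: [0.4609, 0.249, 0.28]
tcp_rot: [0.608, 3.082, 0.001]
force: [0.6, 0.5, 0.1]
finger_gap: 0.0852
gripper_force: 0.0
```

>>> send_rows --rows '[[[-0.266, -0.776, 0.2, 0, 0, 0, 0], [-0.266, -0.776, 0.2, 0, 0, 0, 0], [-0.266, -0.776, 0.2, 0, 0, 0, 0], [-0.266, -0.776, 0.2, 0, 0, 0, 0], [-0.266, -0.776, 0.2, 0, 0, 0, 0], [-0.266, -0.776, 0.2, 0, 0, 0, 0], [-0.266, -0.776, 0.2, 0, 0, 0, 0], [-0.266, -0.776, 0.2, 0, 0, 0, 0]]]'

```text
time: 3.0
eef_pos: [0.4405, -0.0788, 0.1999]
tcp_rot: [0.608, 3.081, -0.0]
force: [0.4, -0.9, -0.5]
finger_gap: 0.0855
gripper_force: 0.0
```

>>> send_rows --rows '[[[0, 0, 0, 0, 0, 0, 0], [0, 0, 0, 0, 0, 0, 0]]]'

```text
time: 3.25
eef_pos: [0.4405, -0.0772, 0.2]
tcp_rot: [-0.61, -3.082, -0.001]
force: [-0.0, 1.0, 0.2]
finger_gap: 0.0858
gripper_force: 0.0
```

```bash
python3 d.py .4405 -.0776 .14 .4405 -.0776 .077; python3 - <<'E'
from h import *
p=viewer.get_image("wrist");save(p,"wrist1");print(p["tool_from_camera"],p["intrinsics"])
E
```

```text
t 3.25 pos [ 0.4405 -0.0772  0.2   ] gap 0.08578333619745997 F [-0.0495  1.0193  0.2434] toolz [-0.      0.0005 -1.    ] q6 -1.4486523413246113
[ 0.4405 -0.0776  0.14  ] shares [-0.0034 -0.0076  1.2002]
[ 0.4405 -0.0776  0.077 ] shares [-0.0003 -0.0006  1.26  ]
[[-7.54757997e-05  9.64527906e-01  2.63980894e-01  6.73072393e-02]
 [ 9.99999783e-01  2.45381654e-04 -6.10656578e-04  3.35392688e-04]
 [-6.53771379e-04  2.63980791e-01 -9.64527716e-01 -6.97358931e-02]
 [ 0.00000000e+00  0.00000000e+00  0.00000000e+00  1.00000000e+00]] [[309.70691629   0.         317.37832073]
 [  0.         309.70691629 199.84849587]
 [  0.           0.           1.        ]]
```

```bash
cat >> h.py <<'E'
def wcloud():
    o=arm.get_obs();p=viewer.get_image("wrist")
    K=p["intrinsics"];d=p["range_z"].astype(float);v,u=np.mgrid[:d.shape[0],:d.shape[1]]
    a=(u-K[0,2])/K[0,0];b=(v-K[1,2])/K[1,1];r=np.hypot(a,b)+1e-9;t=np.tan(r)/r
    P=np.stack([a*t*d,-b*t*d,-d,np.ones_like(d)],-1)
    C=(P@np.array(p["tool_from_camera"]).T)[...,:3]
    W=C@R.from_rotvec(o["tcp_rot"]).as_matrix().T+o["eef_pos"]
    W[(d==0)|(r>1.3)]=np.nan
    return p,W,o
def face(W,x,y,r,zl,zh,f=None):
    m=(np.hypot(W[...,0]-x,W[...,1]-y)<r)&(W[...,2]>zl)&(W[...,2]<zh);q=W[m]
    if len(q)<10: print("none",len(q));return
    c,rad=cv2.minEnclosingCircle(q[:,:2].astype(np.float32))
    print(len(q),"mean",q.mean(0).round(4),"box",((q[:,:2].max(0)+q[:,:2].min(0))/2).round(4),np.ptp(q[:,:2],axis=0).round(4),"circ",np.round(c,4),round(rad,4),"zmed",np.median(q[:,2]).round(4),"" if f is None else f[m].mean(0).round())
E
python3 - <<'E'
from h import *
p,W,o=wcloud(); print(o["eef_pos"])
face(W,.4405,-.0776,.04,.022,.04,p["frame"]); face(W,.4405,-.0776,.036,.027,.033,p["frame"])
E
```

```text
[ 0.44056785 -0.07679279  0.20014657]
3108 mean [ 0.4392 -0.0768  0.0298] box [ 0.4401 -0.0773] [0.0522 0.0515] circ [ 0.44   -0.0774] 0.0263 zmed 0.0299 [193. 194. 190.]
3060 mean [ 0.4395 -0.0769  0.0299] box [ 0.4401 -0.0773] [0.0522 0.0515] circ [ 0.44   -0.0774] 0.0263 zmed 0.0299 [194. 196. 191.]
```

View pics/wrist1.png

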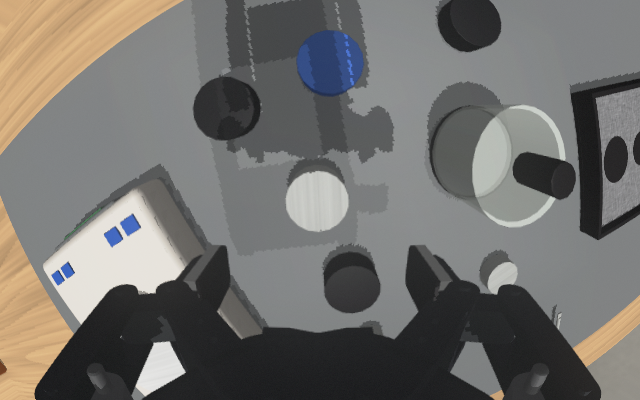

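Wrist view shows the steel large disc at (317,200), with the fused centre (.4402,-.0774), which agrees with the top camera. I'm descending.

>>> send_rows --rows '[[[0, -0.01, 0.5, 0, 0, 0, 0], [0, 0, 0.5, 0, 0, 0, 0], [0, 0, 0.5, 0, 0, 0, 0], [0, 0, 0.4, 0, 0, 0, 0], [0, 0, 0.3, 0, 0, 0, 0], [0, 0, 0.16, 0, 0, 0, 0], [0, 0, 0.1, 0, 0, 0, 0], [0, 0, 0, 0, 0, 0, 0]]]'

```text
time: 4.35
eef_pos: [0.4404, -0.0776, 0.077]
tcp_rot: [0.608, 3.082, 0.0]
force: [0.1, -0.1, -0.6]
finger_gap: 0.0853
gripper_force: 0.0
```

```bash
python3 d.py .4402 -.0774 .077;python3 - <<'E'
from h import *
p,W,o=wcloud()
face(W,.4405,-.0776,.04,.022,.04)
E
```

```text
t 4.35 pos [ 0.4404 -0.0776  0.077 ] gap 0.08533038303745724 F [ 0.0531 -0.1148 -0.6482] toolz [ 0.0001 -0.     -1.    ] q6 -1.4504428955807571
[ 0.4402 -0.0774  0.077 ] shares [ 0.0058  0.001  -0.0004]
9988 mean [ 0.4373 -0.076   0.0296] box [ 0.44   -0.0772] [0.0521 0.0515] circ [ 0.44   -0.0772] 0.0265 zmed 0.0298
```

>>> send_rows --rows '[[[0, 0, 0, 0, 0, 0, 1], [0, 0, 0, 0, 0, 0, 1], [0, 0, 0, 0, 0, 0, 1], [0, 0, 0, 0, 0, 0, 1], [0, 0, 0, 0, 0, 0, 1], [0, 0, 0, 0, 0, 0, 1]]]' --squeeze 50

```text
time: 5.15
eef_pos: [0.4405, -0.0779, 0.0776]
tcp_rot: [0.609, 3.081, 0.0]
force: [-0.8, 1.2, 4.7]
finger_gap: 0.0511
gripper_force: 51.0
```

```bash
python3 d.py .4402 -.0774 .22 .514 -.287 .22 .514 -.287 .148;python3 - <<'E'
from h import *
p,W,o=wcloud()
face(W,.4405,-.0776,.04,.022,.04)
E
```

```text
t 5.15 pos [ 0.4405 -0.0779  0.0776] gap 0.05110004491330957 F [-0.7864  1.1734  4.66  ] toolz [ 0.0012 -0.0001 -1.    ] q6 -1.450519453626121
[ 0.4402 -0.0774  0.22  ] shares [ 0.0066  0.0069 -2.8474]
[ 0.514 -0.287  0.22 ] shares [-2.9595 -3.3155  0.002 ]
[ 0.514 -0.287  0.148] shares [ 0.0016 -0.0006  1.44  ]
11385 mean [ 0.437  -0.0759  0.03  ] box [ 0.44   -0.0745] [0.0522 0.0719] circ [ 0.434  -0.0745] 0.039 zmed 0.0299
```

>>> send_rows --rows '[[[0, 0, -0.1, 0, 0, 0, 1], [0, 0, -0.4, 0, 0, 0, 1], [0, 0, -0.6, 0, 0, 0, 1], [0, 0, -0.6, 0, 0, 0, 1], [0, 0, -0.6, 0, 0, 0, 1], [0, 0, -0.4, 0, 0, 0, 1], [0, 0, -0.1, 0, 0, 0, 1], [0, 0, 0, 0, 0, 0, 1]]]'

```text
time: 6.2
eef_pos: [0.4396, -0.0777, 0.2165]
tcp_rot: [-0.608, -3.081, -0.0]
force: [-0.1, -0.1, -5.5]
finger_gap: 0.0506
gripper_force: 53.6
```

>>> send_rows --rows '[[[-0.2, -0.2, 0, 0, 0, 0, 1], [-0.4, -0.45, 0, 0, 0, 0, 1], [-0.6, -0.67, 0, 0, 0, 0, 1], [-0.6, -0.67, 0, 0, 0, 0, 1], [-0.6, -0.67, 0, 0, 0, 0, 1], [-0.36, -0.45, 0, 0, 0, 0, 1], [-0.2, -0.2, 0, 0, 0, 0, 1], [0, 0, 0, 0, 0, 0, 1]]]'

```text
time: 7.2
eef_pos: [0.5142, -0.2879, 0.2158]
tcp_rot: [-0.61, -3.08, -0.001]
force: [0.1, 0.7, -4.7]
finger_gap: 0.0507
gripper_force: 53.5
```

```bash
cat > pan.py <<'E'
from h import *
# weight in hand: points between pads in tool frame; pan centre from wrist
p,W,o=wcloud(); print(o["eef_pos"],o["force"],o["finger_gap"])
c=o["eef_pos"]
print("hand:");face(W,c[0],c[1],.035,c[2]-.065,c[2]-.03)
print("pan:");face(W,.514,-.287,.08,.064,.076,p["frame"])
q=W[(abs(W[...,2]-.07)<.005)&(np.hypot(W[...,0]-.514,W[...,1]+.287)<.085)][:,:2]
h=cv2.convexHull(q.astype(np.float32))[:,0]
from scipy.optimize import least_squares
h=h[np.hypot(*(h-[.514,-.287]).T)>.058]
s=least_squares(lambda a:np.hypot(h[:,0]-a[0],h[:,1]-a[1])-.065,[.514,-.287],loss="soft_l1",f_scale=.0005);print("fit",s.x.round(4),len(h),np.abs(s.fun).max().round(4))
E
python3 pan.py; python3 d.py .514 -.287 .148
```

```text
[ 0.51420088 -0.28788982  0.21577238] [ 0.10504824  0.73238281 -4.72279197] 0.05069304525559653
hand:
12785 mean [ 0.5095 -0.2856  0.1682] box [ 0.5136 -0.2849] [0.0525 0.0638] circ [ 0.5065 -0.2854] 0.0335 zmed 0.1679 
pan:
14534 mean [ 0.493  -0.2788  0.0698] box [ 0.5056 -0.2871] [0.1138 0.1294] circ [ 0.5134 -0.287 ] 0.0651 zmed 0.0698 [141. 142. 140.]
fit [ 0.5137 -0.2873] 46 0.0014
t 7.25 pos [ 0.5137 -0.2867  0.2159] gap 0.05049386666565761 F [-0.0088  0.7896 -6.0128] toolz [-0.002   0.0019 -1.    ] q6 -1.7617912533105258
[ 0.514 -0.287  0.148] shares [-0.0119 -0.0042  1.3579]
```

>>> send_rows --rows '[[[-0.005, 0, 0.2, 0, 0, 0, 1], [0, 0, 0.35, 0, 0, 0, 1], [0, 0, 0.35, 0, 0, 0, 1], [0, 0, 0.2, 0, 0, 0, 1], [0, 0, 0.12, 0, 0, 0, 1], [0, 0, 0.06, 0, 0, 0, 1], [0, 0, 0.04, 0, 0, 0, 1], [0, 0, 0, 0, 0, 0, 1]]]'

```text
time: 8.25
eef_pos: [0.5147, -0.2874, 0.1512]
tcp_rot: [0.608, 3.082, -0.0]
force: [-0.2, -0.1, -4.6]
finger_gap: 0.0505
gripper_force: 53.5
```

```bash
python3 pan.py;python3 d.py .5138 -.2872 .1477
```

```text
[ 0.51465743 -0.28739649  0.15118232] [-0.19649156 -0.12182616 -4.63774323] 0.05051756347412694
hand:
12803 mean [ 0.5101 -0.2852  0.1036] box [ 0.5141 -0.2843] [0.0523 0.0637] circ [ 0.5071 -0.2848] 0.0336 zmed 0.1033 
pan:
23187 mean [ 0.4917 -0.2785  0.0698] box [ 0.5134 -0.2872] [0.1292 0.129 ] circ [ 0.5136 -0.2875] 0.0653 zmed 0.0698 [123. 123. 122.]
fit [ 0.5136 -0.2874] 58 0.0058
t 8.3 pos [ 0.5147 -0.2874  0.1513] gap 0.05039491939256826 F [ 0.4734 -0.774  -5.1975] toolz [ 0.0006 -0.0004 -1.    ] q6 -1.7618716394508271
[ 0.5138 -0.2872  0.1477] shares [ 0.0182 -0.0024  0.0712]
```

>>> send_rows --rows '[[[0.01, 0, 0.02, 0, 0, 0, 1], [0, 0, 0.02, 0, 0, 0, 1], [0, 0, 0.015, 0, 0, 0, 1], [0, 0, 0.005, 0, 0, 0, 1], [0, 0, 0, 0, 0, 0, 1], [0, 0, 0, 0, 0, 0, 1]]]'

```text
time: 9.05
eef_pos: [0.5141, -0.2871, 0.1479]
tcp_rot: [-0.608, -3.082, -0.0]
force: [0.4, -1.1, -5.0]
finger_gap: 0.0506
gripper_force: 53.5
```

>>> send_rows --rows '[[[0, 0, 0.01, 0, 0, 0, 1], [0, 0, 0, 0, 0, 0, 1], [0, 0, 0, 0, 0, 0, 1]]]'

```text
time: 9.43
eef_pos: [0.5141, -0.2871, 0.1476]
tcp_rot: [0.608, 3.082, -0.0]
force: [-1.7, 0.4, -2.5]
finger_gap: 0.0505
gripper_force: 54.1
```

Touching now. Release.

>>> send_rows --rows '[[[0, 0, 0, 0, 0, 0, 0.4], [0, 0, 0, 0, 0, 0, 0.2], [0, 0, 0, 0, 0, 0, 0], [0, 0, 0, 0, 0, 0, 0], [0, 0, -0.1, 0, 0, 0, 0], [0, 0, -0.4, 0, 0, 0, 0], [0, 0, -0.6, 0, 0, 0, 0], [0, 0, -0.6, 0, 0, 0, 0]]]'

```text
time: 10.42
eef_pos: [0.514, -0.287, 0.2335]
tcp_rot: [-0.608, -3.082, -0.0]
force: [-0.8, 0.3, 1.0]
finger_gap: 0.0853
gripper_force: 0.0
```

>>> send_rows --rows '[[[0, 0, -0.2, 0, 0, 0, 0], [0, 0, 0, 0, 0, 0, 0], [0, 0, 0, 0, 0, 0, 0]]]'

```text
time: 10.8
eef_pos: [0.5134, -0.2867, 0.2411]
tcp_rot: [-0.608, -3.08, -0.001]
force: [0.7, -0.0, 0.1]
finger_gap: 0.0852
gripper_force: 0.0
```

```bash
python3 - <<'E'
from h import *
p,W,o=wcloud();save(p,"wrist2",(120,80,520,330),1.5)
print("large");face(W,.514,-.287,.05,.09,.11,p["frame"]);print("pan");face(W,.514,-.287,.08,.065,.075)
E
python3 d.py .514 -.287 .24  .5963 .0715 .2 .5963 .0715 .077
```

```text
large
3927 mean [ 0.5123 -0.2858  0.0996] box [ 0.5132 -0.2864] [0.0518 0.0511] circ [ 0.5134 -0.2864] 0.0262 zmed 0.0998 [142. 143. 140.]
pan
14410 mean [ 0.508  -0.2851  0.0698] box [ 0.5138 -0.2872] [0.1297 0.1298] circ [ 0.5136 -0.2874] 0.0654 zmed 0.0698 
t 10.85 pos [ 0.5133 -0.2866  0.241 ] gap 0.08578371954998228 F [-0.2605  1.8663 -0.0321] toolz [-0.0023  0.0015 -1.    ] q6 -1.7620463839479859
[ 0.514 -0.287  0.24 ] shares [-0.0152 -0.0024  0.0197]
[0.5963 0.0715 0.2   ] shares [1.1999 7.2572 0.8071]
[0.5963 0.0715 0.077 ] shares [-0.0067 -0.0013  2.46  ]
```

Large weight is centred within 1 mm. Now the middle one.

>>> send_rows --rows '[[[0.08, 0.4, 0, 0, 0, 0, 0], [0.15, 1, 0.1, 0, 0, 0, 0], [0.2, 1, 0.1, 0, 0, 0, 0], [0.2, 1, 0.15, 0, 0, 0, 0], [0.2, 1, 0.15, 0, 0, 0, 0], [0.2, 1, 0.15, 0, 0, 0, 0], [0.1, 0.9, 0.1, 0, 0, 0, 0], [0.07, 0.6, 0.05, 0, 0, 0, 0]]]'

```text
time: 11.85
eef_pos: [0.5889, 0.0584, 0.2014]
tcp_rot: [-0.605, -3.081, -0.001]
force: [0.1, -0.1, -0.2]
finger_gap: 0.0852
gripper_force: 0.0
```

>>> send_rows --rows '[[[0, 0.36, 0, 0, 0, 0, 0], [0, 0, 0, 0, 0, 0, 0], [0, 0, 0, 0, 0, 0, 0]]]'

```text
time: 12.22
eef_pos: [0.5961, 0.0708, 0.2023]
tcp_rot: [-0.609, -3.081, 0.001]
force: [-0.1, 0.6, -0.0]
finger_gap: 0.0853
gripper_force: 0.0
```

```bash
python3 - <<'E'
from h import *
p,W,o=wcloud();print(o["eef_pos"])
face(W,.5963,.0715,.035,.014,.028,p["frame"])
E
python3 d.py .5963 .0715 .077
```

```text
[0.5961039  0.07075629 0.20231393]
1687 mean [0.5958 0.0725 0.0198] box [0.5963 0.0722] [0.0402 0.0395] circ [0.5962 0.0725] 0.0205 zmed 0.0199 [191. 192. 188.]
t 12.275 pos [0.5961 0.0705 0.2024] gap 0.08542710264516166 F [ 0.3326 -0.4343 -0.1577] toolz [-0.0005 -0.0005 -1.    ] q6 -1.1321699760464965
[0.5963 0.0715 0.077 ] shares [0.003  0.0215 2.5078]
```

>>> send_rows --rows '[[[0, 0.03, 0.5, 0, 0, 0, 0], [0, 0, 0.5, 0, 0, 0, 0], [0, 0, 0.5, 0, 0, 0, 0], [0, 0, 0.4, 0, 0, 0, 0], [0, 0, 0.3, 0, 0, 0, 0], [0, 0, 0.2, 0, 0, 0, 0], [0, 0, 0.11, 0, 0, 0, 0], [0, 0, 0, 0, 0, 0, 0]]]'

```text
time: 13.28
eef_pos: [0.5971, 0.0728, 0.0768]
tcp_rot: [-0.609, -3.082, 0.0]
force: [0.0, -0.1, -0.1]
finger_gap: 0.0853
gripper_force: 0.0
```

```bash
python3 - <<'E'
from h import *
p,W,o=wcloud();print(o["eef_pos"])
face(W,.5963,.0715,.035,.014,.028,p["frame"])
E
python3 d.py .5963 .072 .0765
```

```text
[0.59709284 0.07280783 0.07684695]
5285 mean [0.5946 0.0731 0.0197] box [0.5962 0.0721] [0.04 0.04] circ [0.5964 0.0725] 0.0205 zmed 0.0198 [139. 140. 137.]
t 13.325 pos [0.5974 0.0729 0.0772] gap 0.0853965539599764 F [-0.2839 -0.2863 -0.0708] toolz [ 0.0006  0.     -1.    ] q6 -1.1297524599118354
[0.5963 0.072  0.0765] shares [ 0.0127 -0.0246  0.0143]
```

>>> send_rows --rows '[[[0.013, -0.015, 0, 0, 0, 0, 0], [0, 0, 0, 0, 0, 0, 1], [0, 0, 0, 0, 0, 0, 1], [0, 0, 0, 0, 0, 0, 1], [0, 0, 0, 0, 0, 0, 1], [0, 0, 0, 0, 0, 0, 1], [0, 0, 0, 0, 0, 0, 1], [0, 0, 0, 0, 0, 0, 1]]]'

```text
time: 14.32
eef_pos: [0.5964, 0.0724, 0.0775]
tcp_rot: [0.608, 3.081, 0.0]
force: [-1.5, 0.4, 5.6]
finger_gap: 0.0384
gripper_force: 50.1
```

>>> send_rows --rows '[[[0, 0, -0.1, 0, 0, 0, 1], [0, 0, -0.4, 0, 0, 0, 1], [0, 0, -0.6, 0, 0, 0, 1], [0, 0, -0.6, 0, 0, 0, 1], [0, 0, -0.6, 0, 0, 0, 1], [0, 0, -0.6, 0, 0, 0, 1], [0, 0, -0.3, 0, 0, 0, 1], [0, 0, 0, 0, 0, 0, 1]]]'

```text
time: 15.32
eef_pos: [0.5966, 0.0725, 0.2376]
tcp_rot: [0.608, 3.08, 0.001]
force: [-0.1, 0.3, -2.3]
finger_gap: 0.0385
gripper_force: 50.5
```

```bash
python3 - <<'E'
from h import *
p,W,o=wcloud();c=o["eef_pos"];print(c)
face(W,c[0],c[1],.025,c[2]-.063,c[2]-.05)
m=R.from_rotvec(o["tcp_rot"]).as_matrix();L=(W-c)@m
q=L[(abs(L[...,0])<.03)&(abs(L[...,1])<.012)&(L[...,2]>.05)&(L[...,2]<.065)];print("tool frame strip x range",q[:,0].min(),q[:,0].max(),"z",np.median(q[:,2]))
E
python3 d.py .5133 -.2866 .23
```

```text
[0.59656359 0.07252162 0.2375672 ]
5605 mean [0.595  0.0735 0.18  ] box [0.597  0.0742] [0.0401 0.0465] circ [0.5939 0.0736] 0.0239 zmed 0.1799 
tool frame strip x range -0.020112165100973207 0.020120022657626448 z 0.057649121324704136
t 15.375 pos [0.5959 0.0724 0.2364] gap 0.038122492550265646 F [-1.0708  0.4833 -2.5287] toolz [-0.0005  0.     -1.    ] q6 -1.1304251142697346
[ 0.5133 -0.2866  0.23  ] shares [-1.2015 -7.2696  0.1291]
```

>>> send_rows --rows '[[[-0.08, -0.5, 0, 0, 0, 0, 1], [-0.16, -1, 0, 0, 0, 0, 1], [-0.16, -1, 0, 0, 0, 0, 1], [-0.16, -1, 0, 0, 0, 0, 1], [-0.16, -1, 0, 0, 0, 0, 1], [-0.16, -1, 0, 0, 0, 0, 1], [-0.16, -0.9, 0, 0, 0, 0, 1], [-0.1, -0.6, 0.1, 0, 0, 0, 1]]]'

```text
time: 16.38
eef_pos: [0.5147, -0.2748, 0.2302]
tcp_rot: [-0.61, -3.079, -0.001]
force: [0.1, 1.0, -2.6]
finger_gap: 0.0378
gripper_force: 50.6
```

>>> send_rows --rows '[[[-0.06, -0.27, 0, 0, 0, 0, 1], [0, 0, 0, 0, 0, 0, 1], [0, 0, 0, 0, 0, 0, 1]]]'

```text
time: 16.75
eef_pos: [0.5136, -0.2853, 0.2315]
tcp_rot: [-0.607, -3.081, -0.002]
force: [0.2, 1.2, -2.2]
finger_gap: 0.0379
gripper_force: 50.6
```

```bash
python3 - <<'E'
from h import *
p,W,o=wcloud();c=o["eef_pos"];print(c)
face(W,.5133,-.2864,.04,.095,.105)
m=R.from_rotvec(o["tcp_rot"]).as_matrix();L=(W-c)@m
E
python3 d.py .5133 -.2866 .1776
```

```text
[ 0.51363056 -0.28529105  0.23151442]
2463 mean [ 0.5042 -0.2832  0.0997] box [ 0.5091 -0.2864] [0.0432 0.0515] circ [ 0.5134 -0.2865] 0.0261 zmed 0.0998 
t 16.8 pos [ 0.5138 -0.2852  0.2317] gap 0.03794737099057617 F [ 0.6588  0.535  -3.205 ] toolz [-0.0004  0.0009 -1.    ] q6 -1.7614346732218433
[ 0.5133 -0.2866  0.1776] shares [-0.0029 -0.0302  1.0826]
```

>>> send_rows --rows '[[[0, -0.025, 0.2, 0, 0, 0, 1], [0, 0, 0.3, 0, 0, 0, 1], [0, 0, 0.25, 0, 0, 0, 1], [0, 0, 0.15, 0, 0, 0, 1], [0, 0, 0.08, 0, 0, 0, 1], [0, 0, 0.04, 0, 0, 0, 1], [0, 0, 0, 0, 0, 0, 1], [0, 0, 0, 0, 0, 0, 1]]]'

```text
time: 17.8
eef_pos: [0.5133, -0.2879, 0.1813]
tcp_rot: [0.608, 3.081, -0.001]
force: [0.2, -0.3, -1.4]
finger_gap: 0.0376
gripper_force: 50.6
```

```bash
python3 - <<'E'
from h import *
for i in range(2):
    p,W,o=wcloud();c=o["eef_pos"];print(c,o["force"])
    face(W,.5133,-.2864,.04,.095,.105)
E
python3 d.py .5133 -.2865 .1776
```

```text
[ 0.51326848 -0.2879087   0.18131682] [ 0.17227603 -0.30624384 -1.37339643]
1761 mean [ 0.4982 -0.2794  0.0996] box [ 0.5036 -0.2839] [0.0322 0.0464] circ [ 0.5076 -0.2838] 0.0249 zmed 0.0997 
[ 0.51327652 -0.28790805  0.18133541] [-0.28484639  0.05726336 -2.43134153]
1758 mean [ 0.4982 -0.2795  0.0996] box [ 0.5036 -0.2838] [0.0322 0.0459] circ [ 0.5074 -0.2836] 0.0248 zmed 0.0997 
t 17.9 pos [ 0.5132 -0.2879  0.1813] gap 0.03760497295004562 F [-0.3981 -0.0967 -2.1162] toolz [ 0.0006 -0.0004 -1.    ] q6 -1.7638775393305406
[ 0.5133 -0.2865  0.1776] shares [0.0093 0.0259 0.0741]
```

>>> send_rows --rows '[[[0.009, 0.024, 0.02, 0, 0, 0, 1], [0, 0, 0.02, 0, 0, 0, 1], [0, 0, 0.015, 0, 0, 0, 1], [0, 0, 0.01, 0, 0, 0, 1], [0, 0, 0, 0, 0, 0, 1], [0, 0, 0, 0, 0, 0, 1]]]'

```text
time: 18.65
eef_pos: [0.5131, -0.2865, 0.1777]
tcp_rot: [0.608, 3.082, -0.0]
force: [0.5, -0.1, -2.7]
finger_gap: 0.0383
gripper_force: 50.6
```

>>> send_rows --rows '[[[0, 0, 0.01, 0, 0, 0, 1], [0, 0, 0, 0, 0, 0, 1], [0, 0, 0, 0, 0, 0, 1]]]'

```text
time: 19.02
eef_pos: [0.5131, -0.2865, 0.1774]
tcp_rot: [0.608, 3.082, -0.0]
force: [-0.4, 0.8, 1.1]
finger_gap: 0.0378
gripper_force: 50.9
```

Light contact, so release.

>>> send_rows --rows '[[[0, 0, 0, 0, 0, 0, 0.4], [0, 0, 0, 0, 0, 0, 0.2], [0, 0, 0, 0, 0, 0, 0], [0, 0, 0, 0, 0, 0, 0], [0, 0, -0.1, 0, 0, 0, 0], [0, 0, -0.4, 0, 0, 0, 0], [0, 0, -0.6, 0, 0, 0, 0], [0, 0, -0.4, 0, 0, 0, 0]]]'

```text
time: 20.02
eef_pos: [0.5135, -0.2867, 0.2539]
tcp_rot: [0.608, 3.081, -0.001]
force: [0.2, 0.7, -0.5]
finger_gap: 0.0857
gripper_force: 0.0
```

>>> send_rows --rows '[[[0, 0, 0, 0, 0, 0, 0], [0, 0, 0, 0, 0, 0, 0]]]'

```text
time: 20.27
eef_pos: [0.5127, -0.2862, 0.2515]
tcp_rot: [-0.608, -3.081, -0.001]
force: [-0.3, 0.4, -0.4]
finger_gap: 0.0854
gripper_force: 0.0
```

```bash
python3 - <<'E'
from h import *
p,W,o=wcloud();print(o["eef_pos"])
print("mid");face(W,.5133,-.2865,.04,.113,.127);print("large");face(W,.5133,-.2865,.05,.094,.106)
E
python3 d.py .6115 -.0843 .2 .6115 -.0843 .077
```

```text
[ 0.51267709 -0.28617906  0.25154367]
mid
2511 mean [ 0.5125 -0.2856  0.1196] box [ 0.5136 -0.286 ] [0.0398 0.0396] circ [ 0.5134 -0.2862] 0.0202 zmed 0.1198 
large
1048 mean [ 0.502  -0.2822  0.0998] box [ 0.5116 -0.2863] [0.048  0.0515] circ [ 0.5133 -0.2862] 0.0261 zmed 0.0997 
t 20.325 pos [ 0.5125 -0.2861  0.2511] gap 0.08539345490593526 F [-0.039   0.7955  0.5631] toolz [-0.0016  0.001  -1.    ] q6 -1.7620642764428331
[ 0.6115 -0.0843  0.2   ] shares [-0.2996  4.4853  1.0236]
[ 0.6115 -0.0843  0.077 ] shares [-0.0046 -0.0008  2.46  ]
```

Middle is centred on the large within 0.3 mm. Now the small weight.

>>> send_rows --rows '[[[-0.02, 0.3, 0, 0, 0, 0, 0], [-0.06, 0.8, 0.1, 0, 0, 0, 0], [-0.06, 0.9, 0.2, 0, 0, 0, 0], [-0.06, 0.9, 0.2, 0, 0, 0, 0], [-0.05, 0.8, 0.2, 0, 0, 0, 0], [-0.05, 0.55, 0.2, 0, 0, 0, 0], [0, 0.235, 0.1, 0, 0, 0, 0], [0, 0, 0, 0, 0, 0, 0]]]'

```text
time: 21.32
eef_pos: [0.6118, -0.0838, 0.2013]
tcp_rot: [-0.605, -3.081, 0.0]
force: [-0.7, 0.5, -0.3]
finger_gap: 0.0854
gripper_force: 0.0
```

>>> send_rows --rows '[[[0, 0, 0, 0, 0, 0, 0], [0, 0, 0, 0, 0, 0, 0]]]'

```text
time: 21.58
eef_pos: [0.612, -0.0858, 0.2027]
tcp_rot: [0.61, 3.081, -0.0]
force: [0.3, -0.0, 0.3]
finger_gap: 0.0852
gripper_force: 0.0
```

```bash
python3 - <<'E'
from h import *
p,W,o=wcloud();print(o["eef_pos"])
face(W,.6115,-.0843,.03,.015,.028,p["frame"])
E
python3 d.py .6115 -.0843 .077
```

```text
[ 0.61202272 -0.08581139  0.20267232]
840 mean [ 0.6113 -0.0836  0.0208] box [ 0.6119 -0.084 ] [0.0274 0.0282] circ [ 0.6118 -0.0839] 0.0143 zmed 0.0209 [178. 180. 176.]
t 21.625 pos [ 0.612  -0.0858  0.2026] gap 0.08529767033666825 F [-0.1429 -0.5985 -0.6111] toolz [ 0.0007 -0.0003 -1.    ] q6 -1.386999051258201
[ 0.6115 -0.0843  0.077 ] shares [0.0231 0.0239 2.5129]
```

>>> send_rows --rows '[[[0.017, 0.03, 0.5, 0, 0, 0, 0], [0, 0, 0.5, 0, 0, 0, 0], [0, 0, 0.5, 0, 0, 0, 0], [0, 0, 0.4, 0, 0, 0, 0], [0, 0, 0.3, 0, 0, 0, 0], [0, 0, 0.2, 0, 0, 0, 0], [0, 0, 0.11, 0, 0, 0, 0], [0, 0, 0, 0, 0, 0, 0]]]'

```text
time: 22.62
eef_pos: [0.6121, -0.0831, 0.0766]
tcp_rot: [0.608, 3.082, 0.0]
force: [-0.2, -0.2, -0.8]
finger_gap: 0.0852
gripper_force: 0.0
```

>>> send_rows --rows '[[[0, 0, 0, 0, 0, 0, 0]]]'

```text
time: 22.75
eef_pos: [0.6124, -0.0831, 0.0772]
tcp_rot: [0.608, 3.081, -0.0]
force: [0.2, 1.3, -0.3]
finger_gap: 0.0852
gripper_force: 0.0
```

```bash
python3 - <<'E'
from h import *
p,W,o=wcloud();print(o["eef_pos"])
face(W,.6118,-.084,.03,.015,.028,p["frame"])
E
python3 d.py .6118 -.084 .077
```

```text
[ 0.61239114 -0.08306773  0.07723203]
2676 mean [ 0.6103 -0.0832  0.0206] box [ 0.6115 -0.0838] [0.028  0.0274] circ [ 0.6116 -0.0837] 0.0143 zmed 0.0208 [140. 142. 139.]
t 22.8 pos [ 0.6124 -0.0831  0.0773] gap 0.08515340871641633 F [-0.5025 -0.1756  0.3293] toolz [ 0.0012 -0.0003 -1.    ] q6 -1.384249878315345
[ 0.6118 -0.084   0.077 ] shares [ 0.0045 -0.0219  0.0061]
```

>>> send_rows --rows '[[[0.005, -0.015, 0, 0, 0, 0, 0], [0, 0, 0, 0, 0, 0, 1], [0, 0, 0, 0, 0, 0, 1], [0, 0, 0, 0, 0, 0, 1], [0, 0, 0, 0, 0, 0, 1], [0, 0, 0, 0, 0, 0, 1], [0, 0, 0, 0, 0, 0, 1], [0, 0, 0, 0, 0, 0, 1]]]' --squeeze 40

```text
time: 23.8
eef_pos: [0.6116, -0.0837, 0.0769]
tcp_rot: [0.608, 3.082, -0.0]
force: [-0.5, -1.1, 4.0]
finger_gap: 0.0263
gripper_force: 39.4
```

>>> send_rows --rows '[[[0, 0, -0.1, 0, 0, 0, 1], [0, 0, -0.4, 0, 0, 0, 1], [0, 0, -0.7, 0, 0, 0, 1], [0, 0, -0.7, 0, 0, 0, 1], [0, 0, -0.7, 0, 0, 0, 1], [0, 0, -0.5, 0, 0, 0, 1], [0, 0, -0.3, 0, 0, 0, 1], [0, 0, 0, 0, 0, 0, 1]]]'

```text
time: 24.8
eef_pos: [0.6118, -0.0837, 0.2474]
tcp_rot: [0.608, 3.08, -0.0]
force: [-0.0, -0.5, -0.9]
finger_gap: 0.0265
gripper_force: 39.4
```

```bash
python3 - <<'E'
from h import *
p,W,o=wcloud();c=o["eef_pos"];print(c)
m=R.from_rotvec(o["tcp_rot"]).as_matrix();L=(W-c)@m
q=L[(abs(L[...,0])<.025)&(abs(L[...,1])<.008)&(L[...,2]>.05)&(L[...,2]<.065)];print("strip x range",q[:,0].min(),q[:,0].max(),"z",np.median(q[:,2]))
E
python3 d.py .5134 -.2863 .25
```

```text
[ 0.61183179 -0.08367193  0.24738572]
strip x range -0.01405004265057618 0.01378971495190219 z 0.05608640405111052
t 24.85 pos [ 0.6112 -0.0835  0.2463] gap 0.026270977217493895 F [-0.046   0.1386 -1.0394] toolz [-0.0004  0.0001 -1.    ] q6 -1.3853493932059733
[ 0.5134 -0.2863  0.25  ] shares [ 0.269  -4.4944 -0.0741]
```

>>> send_rows --rows '[[[0.02, -0.3, -0.07, 0, 0, 0, 1], [0.05, -0.8, 0, 0, 0, 0, 1], [0.05, -0.9, 0, 0, 0, 0, 1], [0.05, -0.9, 0, 0, 0, 0, 1], [0.05, -0.8, 0, 0, 0, 0, 1], [0.04, -0.55, 0, 0, 0, 0, 1], [0.01, -0.244, 0, 0, 0, 0, 1], [0, 0, 0, 0, 0, 0, 1]]]'

```text
time: 25.85
eef_pos: [0.5129, -0.2869, 0.2495]
tcp_rot: [-0.611, -3.081, -0.001]
force: [-0.4, 0.5, -0.1]
finger_gap: 0.0261
gripper_force: 39.5
```

>>> send_rows --rows '[[[0, 0, 0, 0, 0, 0, 1], [0, 0, 0, 0, 0, 0, 1]]]'

```text
time: 26.1
eef_pos: [0.514, -0.2853, 0.2501]
tcp_rot: [-0.606, -3.082, -0.001]
force: [0.4, -0.9, -0.8]
finger_gap: 0.0266
gripper_force: 39.5
```

```bash
python3 d.py .5134 -.2863 .197
```

```text
t 26.1 pos [ 0.514  -0.2853  0.2501] gap 0.02658330929468897 F [ 0.3579 -0.8553 -0.7968] toolz [ 0.      0.0003 -1.    ] q6 -1.7612913309890645
[ 0.5134 -0.2863  0.197 ] shares [ 0.0043 -0.0227  1.0621]
```

>>> send_rows --rows '[[[0.004, -0.01, 0.2, 0, 0, 0, 1], [0, 0, 0.3, 0, 0, 0, 1], [0, 0, 0.25, 0, 0, 0, 1], [0, 0, 0.14, 0, 0, 0, 1], [0, 0, 0.07, 0, 0, 0, 1], [0, 0, 0.04, 0, 0, 0, 1], [0, 0, 0, 0, 0, 0, 1], [0, 0, 0, 0, 0, 0, 1]]]'

```text
time: 27.1
eef_pos: [0.5134, -0.2869, 0.2006]
tcp_rot: [0.608, 3.081, -0.001]
force: [0.4, 0.1, -1.5]
finger_gap: 0.0263
gripper_force: 39.5
```

```bash
python3 d.py .5134 -.2863 .197
```

```text
t 27.1 pos [ 0.5134 -0.2869  0.2006] gap 0.026284832913439263 F [ 0.4376  0.1175 -1.5328] toolz [ 0.0008 -0.0005 -1.    ] q6 -1.762311838940208
[ 0.5134 -0.2863  0.197 ] shares [0.005  0.0107 0.0715]
```

>>> send_rows --rows '[[[0.005, 0.01, 0.02, 0, 0, 0, 1], [0, 0, 0.02, 0, 0, 0, 1], [0, 0, 0.02, 0, 0, 0, 1], [0, 0, 0.006, 0, 0, 0, 1], [0, 0, 0, 0, 0, 0, 1], [0, 0, 0, 0, 0, 0, 1]]]'

```text
time: 27.85
eef_pos: [0.5132, -0.2862, 0.1969]
tcp_rot: [0.608, 3.082, -0.0]
force: [0.6, 0.2, -1.5]
finger_gap: 0.0266
gripper_force: 39.5
```

>>> send_rows --rows '[[[0, 0, 0.008, 0, 0, 0, 1], [0, 0, 0, 0, 0, 0, 1], [0, 0, 0, 0, 0, 0, 1]]]'

```text
time: 28.22
eef_pos: [0.5132, -0.2862, 0.1968]
tcp_rot: [0.608, 3.082, -0.0]
force: [-0.8, 0.6, 2.7]
finger_gap: 0.0262
gripper_force: 39.7
```

Contact again. Release and rise.

>>> send_rows --rows '[[[0, 0, 0, 0, 0, 0, 0.5], [0, 0, 0, 0, 0, 0, 0.3], [0, 0, 0, 0, 0, 0, 0], [0, 0, 0, 0, 0, 0, 0], [0, 0, -0.1, 0, 0, 0, 0], [0, 0, -0.4, 0, 0, 0, 0], [0, 0, -0.6, 0, 0, 0, 0], [0, 0, -0.4, 0, 0, 0, 0]]]'

```text
time: 29.22
eef_pos: [0.5136, -0.2864, 0.2732]
tcp_rot: [0.608, 3.08, -0.001]
force: [-0.6, -0.1, 0.1]
finger_gap: 0.0853
gripper_force: 0.0
```

>>> send_rows --rows '[[[0, 0, 0, 0, 0, 0, 0], [0, 0, 0, 0, 0, 0, 0]]]'

```text
time: 29.48
eef_pos: [0.5128, -0.2859, 0.2708]
tcp_rot: [-0.608, -3.081, -0.001]
force: [0.0, 0.1, -0.1]
finger_gap: 0.0854
gripper_force: 0.0
```

```bash
python3 - <<'E'
from h import *
p,W,o=wcloud();print(o["eef_pos"]);save(p,"wrist3")
print("small");face(W,.5133,-.2865,.03,.134,.148);print("mid");face(W,.5133,-.2865,.04,.113,.127);print("large");face(W,.5133,-.2865,.05,.094,.106)
E
python3 d.py .4592 .0735 .25 .4592 .0735 .166
```

```text
[ 0.51276394 -0.28587899  0.27084197]
small
1263 mean [ 0.5128 -0.2856  0.1405] box [ 0.5138 -0.2858] [0.0279 0.0274] circ [ 0.5138 -0.2858] 0.0142 zmed 0.1407 
mid
888 mean [ 0.5055 -0.283   0.1198] box [ 0.5121 -0.286 ] [0.0375 0.0397] circ [ 0.5135 -0.2859] 0.0203 zmed 0.1198 
large
884 mean [ 0.502  -0.2823  0.0998] box [ 0.5117 -0.2863] [0.0476 0.0511] circ [ 0.5134 -0.2862] 0.026 zmed 0.0997 
t 29.525 pos [ 0.5126 -0.2858  0.2704] gap 0.08540256038530014 F [-0.1708  0.5594 -0.5372] toolz [-0.0017  0.001  -1.    ] q6 -1.7615746209755847
[0.4592 0.0735 0.25  ] shares [3.7174 6.2413 0.4177]
[0.4592 0.0735 0.166 ] shares [-0.0033 -0.0006  1.68  ]
```

View pics/wrist3.png

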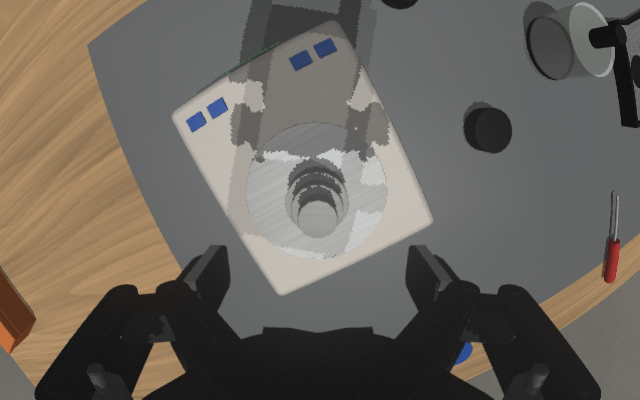

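The picture shows the stack standing neat on the pan at (318,215). Now the cover.

>>> send_rows --rows '[[[0.2, 0.35, 0, 0, 0, 0, 0], [0.5, 0.85, 0.05, 0, 0, 0, 0], [0.5, 0.85, 0.05, 0, 0, 0, 0], [0.5, 0.85, 0.05, 0, 0, 0, 0], [0.5, 0.85, 0.05, 0, 0, 0, 0], [0.5, 0.85, 0.05, 0, 0, 0, 0], [0.5, 0.8, 0.05, 0, 0, 0, 0], [0.3, 0.5, 0.05, 0, 0, 0, 0]]]'

```text
time: 30.52
eef_pos: [0.4611, 0.056, 0.2532]
tcp_rot: [-0.605, -3.08, -0.001]
force: [1.0, -0.3, 0.5]
finger_gap: 0.0854
gripper_force: 0.0
```

>>> send_rows --rows '[[[0.22, 0.34, 0.05, 0, 0, 0, 0], [0, 0, 0, 0, 0, 0, 0], [0, 0, 0, 0, 0, 0, 0]]]'

```text
time: 30.9
eef_pos: [0.4592, 0.0731, 0.2512]
tcp_rot: [-0.607, -3.082, 0.001]
force: [-0.1, 0.5, -0.2]
finger_gap: 0.0857
gripper_force: 0.0
```

```bash
python3 - <<'E'
from h import *
p,W,o=wcloud();print(o["eef_pos"])
print("knob");face(W,.4592,.0735,.03,.122,.136);print("top");face(W,.4592,.0735,.06,.079,.091)
E
python3 d.py .4592 .0735 .166
```

```text
[0.45915851 0.07312328 0.25119569]
knob
992 mean [0.4579 0.0745 0.1285] box [0.4588 0.0744] [0.0236 0.0234] circ [0.4587 0.074 ] 0.0123 zmed 0.1288 
top
8133 mean [0.4556 0.0756 0.0849] box [0.4587 0.0744] [0.0901 0.0892] circ [0.459  0.0743] 0.0454 zmed 0.0849 
t 30.95 pos [0.4595 0.0728 0.2513] gap 0.08509387145228892 F [-0.681   0.477  -0.2142] toolz [-0.0004 -0.0003 -1.    ] q6 -1.1142891565153124
[0.4592 0.0735 0.166 ] shares [0.0098 0.0115 1.7063]
```

>>> send_rows --rows '[[[0.02, 0.02, 0.3, 0, 0, 0, 0], [0, 0, 0.4, 0, 0, 0, 0], [0, 0, 0.4, 0, 0, 0, 0], [0, 0, 0.3, 0, 0, 0, 0], [0, 0, 0.2, 0, 0, 0, 0], [0, 0, 0.12, 0, 0, 0, 0], [0, 0, 0, 0, 0, 0, 0], [0, 0, 0, 0, 0, 0, 0]]]'

```text
time: 31.95
eef_pos: [0.4595, 0.0744, 0.1659]
tcp_rot: [0.608, 3.081, 0.0]
force: [0.3, 1.0, -0.5]
finger_gap: 0.0856
gripper_force: 0.0
```

```bash
python3 - <<'E'
from h import *
p,W,o=wcloud();print(o["eef_pos"])
print("knob");face(W,.4592,.0735,.03,.122,.136);print("top");face(W,.4592,.0735,.06,.079,.091)
E
python3 d.py .4588 .0743 .165
```

```text
[0.45952151 0.07437924 0.16585493]
knob
2517 mean [0.457  0.075  0.1282] box [0.4587 0.0744] [0.024  0.0234] circ [0.4587 0.0742] 0.0123 zmed 0.1287 
top
15965 mean [0.4511 0.0776 0.0849] box [0.4589 0.0742] [0.0898 0.0896] circ [0.4591 0.0742] 0.0454 zmed 0.0849 
t 32.0 pos [0.4595 0.0744 0.1659] gap 0.08547554136400434 F [0.7577 0.8043 0.0197] toolz [ 0.0011  0.0001 -1.    ] q6 -1.1111934532244896
[0.4588 0.0743 0.165 ] shares [ 0.0124 -0.008   0.0188]
```

>>> send_rows --rows '[[[0.012, -0.006, 0.01, 0, 0, 0, 0], [0, 0, 0, 0, 0, 0, 1], [0, 0, 0, 0, 0, 0, 1], [0, 0, 0, 0, 0, 0, 1], [0, 0, 0, 0, 0, 0, 1], [0, 0, 0, 0, 0, 0, 1], [0, 0, 0, 0, 0, 0, 1], [0, 0, 0, 0, 0, 0, 1]]]' --squeeze 40

```text
time: 33.0
eef_pos: [0.4585, 0.0743, 0.165]
tcp_rot: [0.608, 3.082, -0.0]
force: [-0.3, -0.3, 2.1]
finger_gap: 0.0226
gripper_force: 39.1
```

>>> send_rows --rows '[[[0, 0, -0.1, 0, 0, 0, 1], [0, 0, -0.4, 0, 0, 0, 1], [0, 0, -0.8, 0, 0, 0, 1], [0, 0, -0.8, 0, 0, 0, 1], [0, 0, -0.8, 0, 0, 0, 1], [0, 0, -0.7, 0, 0, 0, 1], [0, 0, -0.4, 0, 0, 0, 1], [0, 0, 0, 0, 0, 0, 1]]]'

```text
time: 34.0
eef_pos: [0.4591, 0.0745, 0.3664]
tcp_rot: [0.608, 3.079, 0.002]
force: [-0.4, 0.4, -1.0]
finger_gap: 0.0228
gripper_force: 39.5
```

```bash
python3 - <<'E'
from h import *
p,W,o=wcloud();c=o["eef_pos"];print(c,o["tcp_rot"])
m=R.from_rotvec(o["tcp_rot"]).as_matrix();L=(W-c)@m
q=L[(abs(L[...,0])<.03)&(abs(L[...,1])<.007)&(L[...,2]>.03)&(L[...,2]<.045)];print("knob strip x range",q[:,0].min(),q[:,0].max(),"z",np.median(q[:,2]))
q=L[(np.hypot(L[...,0],L[...,1])<.05)&(L[...,2]>.076)&(L[...,2]<.086)]
A=np.c_[q[:,:2],np.ones(len(q))];s=np.linalg.lstsq(A,q[:,2],rcond=None)[0];print("top plane tilt",s,"x range",q[:,0].min(),q[:,0].max(),q[:,1].min(),q[:,1].max())
E
python3 d.py .5135 -.2866 .36
```

```text
[0.45909599 0.07450912 0.36644393] [6.07587519e-01 3.07862936e+00 1.83094492e-03]
knob strip x range -0.012108085270132362 0.011861679303281275 z 0.03627634387588628
top plane tilt [0.00559105 0.00104059 0.08004832] x range -0.04506584835190174 0.04412732989084124 -0.044516301970096636 0.04519956496472815
t 34.05 pos [0.4584 0.0745 0.365 ] gap 0.0230552741976605 F [ 0.1867 -0.0299 -1.7197] toolz [ 0.0008  0.0002 -1.    ] q6 -1.1111762018461877
[ 0.5135 -0.2866  0.36  ] shares [-3.7632 -6.2613  0.1001]
```

>>> send_rows --rows '[[[-0.15, -0.25, 0, 0, 0, 0, 1], [-0.45, -0.75, 0, 0, 0, 0, 1], [-0.5, -0.83, 0, 0, 0, 0, 1], [-0.5, -0.83, 0, 0, 0, 0, 1], [-0.5, -0.83, 0, 0, 0, 0, 1], [-0.5, -0.83, 0, 0, 0, 0, 1], [-0.5, -0.83, 0, 0, 0, 0, 1], [-0.4, -0.65, 0, 0, 0, 0, 1]]]'

```text
time: 35.05
eef_pos: [0.5093, -0.2632, 0.363]
tcp_rot: [-0.61, -3.079, -0.001]
force: [-0.1, 0.2, -3.0]
finger_gap: 0.023
gripper_force: 39.6
```

>>> send_rows --rows '[[[-0.2, -0.34, 0, 0, 0, 0, 1], [-0.06, -0.12, 0, 0, 0, 0, 1], [0, 0, 0, 0, 0, 0, 1], [0, 0, 0, 0, 0, 0, 1], [0, 0, 0, 0, 0, 0, 1]]]'

```text
time: 35.67
eef_pos: [0.5134, -0.2854, 0.3653]
tcp_rot: [0.606, 3.082, 0.0]
force: [0.5, -0.1, -0.9]
finger_gap: 0.0228
gripper_force: 39.6
```

```bash
python3 d.py .5135 -.2866 .3 .5135 -.2866 .235
```

```text
t 35.675 pos [ 0.5134 -0.2854  0.3653] gap 0.022836610809865873 F [ 0.4719 -0.0728 -0.8844] toolz [ 0.0003  0.0001 -1.    ] q6 -1.7618628487117551
[ 0.5135 -0.2866  0.3   ] shares [-0.0103 -0.0213  1.3061]
[ 0.5135 -0.2866  0.235 ] shares [ 0.0003 -0.0002  1.3   ]
```

>>> send_rows --rows '[[[-0.01, -0.02, 0.2, 0, 0, 0, 1], [0, 0, 0.3, 0, 0, 0, 1], [0, 0, 0.3, 0, 0, 0, 1], [0, 0, 0.3, 0, 0, 0, 1], [0, 0, 0.2, 0, 0, 0, 1], [0, 0, 0, 0, 0, 0, 1]]]'

```text
time: 36.42
eef_pos: [0.5131, -0.2875, 0.2986]
tcp_rot: [-0.608, -3.08, -0.001]
force: [1.0, 0.1, -1.5]
finger_gap: 0.023
gripper_force: 39.6
```

```bash
python3 d.py .5135 -.2866 .235
```

```text
t 36.425 pos [ 0.5131 -0.2875  0.2986] gap 0.023017858898097543 F [ 1.0081  0.1347 -1.5283] toolz [-0.0021  0.0014 -1.    ] q6 -1.7634478260744446
[ 0.5135 -0.2866  0.235 ] shares [-0.0044  0.019   1.2728]
```

>>> send_rows --rows '[[[0, 0.01, 0.2, 0, 0, 0, 1], [0, 0, 0.3, 0, 0, 0, 1], [0, 0, 0.3, 0, 0, 0, 1], [0, 0, 0.2, 0, 0, 0, 1], [0, 0, 0.12, 0, 0, 0, 1], [0, 0, 0.06, 0, 0, 0, 1], [0, 0, 0, 0, 0, 0, 1], [0, 0, 0, 0, 0, 0, 1]]]'

```text
time: 37.42
eef_pos: [0.514, -0.2874, 0.2414]
tcp_rot: [0.608, 3.081, -0.001]
force: [0.1, 0.8, -2.0]
finger_gap: 0.0229
gripper_force: 39.6
```

```bash
python3 d.py .5135 -.2866 .235
```

```text
t 37.425 pos [ 0.514  -0.2874  0.2414] gap 0.02293744629512845 F [ 0.1467  0.7676 -1.953 ] toolz [ 0.0008 -0.0006 -1.    ] q6 -1.762612705627214
[ 0.5135 -0.2866  0.235 ] shares [0.0149 0.0118 0.1287]
```

>>> send_rows --rows '[[[0.01, 0.01, 0.02, 0, 0, 0, 1], [0, 0, 0.03, 0, 0, 0, 1], [0, 0, 0.03, 0, 0, 0, 1], [0, 0, 0.02, 0, 0, 0, 1], [0, 0, 0.015, 0, 0, 0, 1], [0, 0, 0.01, 0, 0, 0, 1], [0, 0, 0, 0, 0, 0, 1], [0, 0, 0, 0, 0, 0, 1]]]'

```text
time: 38.42
eef_pos: [0.5135, -0.2867, 0.235]
tcp_rot: [0.608, 3.082, -0.0]
force: [-0.5, 0.8, 0.7]
finger_gap: 0.0227
gripper_force: 40.0
```

>>> send_rows --rows '[[[0, 0, 0, 0, 0, 0, 0.6], [0, 0, 0, 0, 0, 0, 0.4], [0, 0, 0, 0, 0, 0, 0], [0, 0, 0, 0, 0, 0, 0], [0, 0, -0.1, 0, 0, 0, 0], [0, 0, -0.4, 0, 0, 0, 0], [0, 0, -0.8, 0, 0, 0, 0], [0, 0, -0.7, 0, 0, 0, 0]]]'

```text
time: 39.42
eef_pos: [0.5135, -0.2867, 0.3362]
tcp_rot: [0.608, 3.082, -0.0]
force: [1.0, -0.9, -0.1]
finger_gap: 0.085
gripper_force: 0.0
```

>>> send_rows --rows '[[[0, 0, -0.4, 0, 0, 0, 0], [0, 0, 0, 0, 0, 0, 0], [0, 0, 0, 0, 0, 0, 0]]]'

```text
time: 39.8
eef_pos: [0.513, -0.2863, 0.3539]
tcp_rot: [-0.608, -3.081, -0.001]
force: [0.0, -0.2, -0.1]
finger_gap: 0.0854
gripper_force: 0.0
```

```bash
python3 - <<'E'
from h import *
p,W,o=wcloud();print(o["eef_pos"],o["finger_gap"]);save(p,"wrist4")
print("knob");face(W,.5135,-.2866,.03,.19,.208);print("top");face(W,.5135,-.2866,.06,.148,.162)
E
```

```text
[ 0.51297917 -0.28629263  0.35385319] 0.08540137795659002
knob
767 mean [ 0.513  -0.2863  0.1982] box [ 0.5138 -0.2867] [0.0233 0.0233] circ [ 0.5139 -0.2866] 0.0123 zmed 0.1986 
top
6495 mean [ 0.5114 -0.2856  0.1548] box [ 0.5141 -0.2865] [0.0901 0.0897] circ [ 0.5144 -0.2868] 0.0454 zmed 0.1548
```

View pics/wrist4.png

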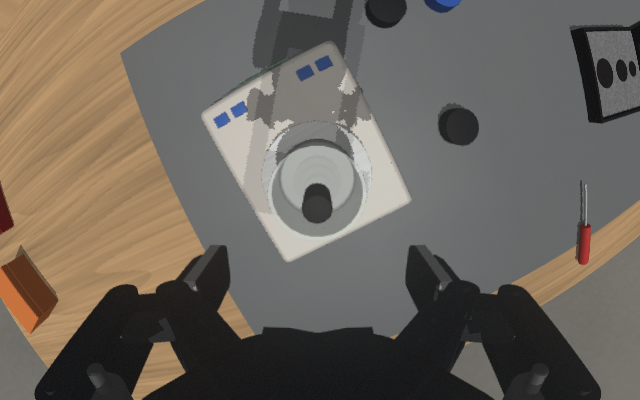

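The picture shows the cover upright over the stack, with the knob at (317,203). It is centred within 1 mm of the pan with its rim on the pan, and the gripper is clear. I'm handing in.

```bash
python3 -c "
from cell import arm
print(arm.sign_off())"
```

```text
the job is handed in; nothing more can be done
None
```

I handed the job in at about 40 s: the three weights are stacked on the pan and the cover stands over them with its rim on the pan, each centred to about 1 mm by the wrist camera; no verdict came back.

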